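# Fit the bottle plate on the labelling jig

### The job

Using only gentle pushes of the fingertips, nudge the blue bottle plate along the jig's raised ledge until its two small holes drop over the two steel locating pins and it lies flat and fully down. Then push the red latch round as far as it goes, so that it covers the plate's edge. Do not pinch or lift the plate, and leave the other things where they are.

Things in the scene. Friction and masses are not known exactly. Their poses are not given: they have to be found in the camera images.
- jig: labelling jig, fixed: grey base 200 mm (its x) by 310 mm (its y, -190 to +120 mm), 12 mm thick, no side guides. Origin: midway between its two steel pins, at table height, z up. Pins at x = -45 and +45 mm, y = 0: 12 mm thick, conical noses up to 23 mm above the table (tip 4 mm across)
- ledge (a point): middle of the front rim of the jig's raised loading ledge, at jig x = 0, y = -55 mm, on its top, 24 mm above the table, 1 mm above the pin tips. The ledge is as wide as the base and reaches back to y = -190 mm. The plate starts on it; pushed along the jig's +y it slides over the pin tips, leaves the ledge and drops 12 mm over the pins
- seat (a point): midway between the pins on the top of the jig's base, 12 mm above the table (axes as the jig's). The seated plate's origin lies here and its axes match the jig's, to within the 1 mm play of its holes
- plate: loose blue plate, 150 mm (its x) by 115 mm (its y, -50 to +65 mm), 8 mm thick, about 0.5 kg, with a round 55 mm window for a bottle. Origin: midway between its two 14 mm pin holes (x = -45 and +45 mm, y = 0), on the underside, which is 24 mm above the table on the ledge and 12 mm when seated. It starts with its axes within 0.2 rad of the jig's
- plate_rear (a point): top of the plate's rear lip, midway along its outer face (plate x = 0, y = -50 mm, 32 mm above the underside). The lip is 14 mm thick and 150 mm long; push its outer face towards +y. Lips of equal height, 8 mm thick, run along both sides, outer faces at plate x = -75 and +75 mm, to be pushed sideways. The front edge (y = +65 mm) has none
- latch_peg (a point): top centre of the upright black peg on the red latch, 60 mm above the table. The peg is 11 mm thick and rises 30 mm above the red bar (bar top 30 mm above the table). It circles at 38 mm radius round the latch's pivot, which is at x = 0, y = +85 mm in the jig's frame
- latch (a joint): angle of the red latch about its upright pivot: 0 = open, bar points to the jig's -x; grows anticlockwise seen from above; 1.57 = closed at its stop, bar points to the jig's -y, 2 mm above the seated plate's front part. Light friction (about 1.5 N at the peg), stays where it is left; a plate that is not down blocks it
- bottle_tray: white tray, 210 x 350 x 47 mm (long side along y), with six black bottles 177 mm high standing in it, to the right of the jig; fixed, an obstacle on the way from the start pose: pass above it. Origin at the centre of its underside
- over_cap: black plastic cap, an open cup 36 mm across and 36 mm high, on the near side of the jig; bystander. Origin at the centre of its underside
- counter: small white tally counter, 50 x 65 x 25 mm, lying on the near side of the jig; bystander. Origin at the centre of its underside
- glue: blue glue stick, 28 mm across, 98 mm high, standing on the far side of the jig; bystander. Origin at the centre of its underside
- pump_bottle: black pump bottle, 50 x 54 x 160 mm, standing to the left; bystander. Origin at the centre of its underside
- dropper: brown dropper bottle, 30 mm across, 102 mm high, standing to the left; bystander. Origin at the centre of its underside
Mind the look-alikes: they are no part of the job. Of the things that look like the plate, the largest one is meant.

How it is judged:
On the way:
1. the plate is down over both pins, the latch still open (z of plate in the frame of seat below 0.002 m and horizontal distance between plate and seat below 0.004 m and angle between the x axis of plate and the x axis of jig, either way round below 0.06 rad and angle between plate's own z axis and vertical below 0.03 rad and value of joint latch below 0.8 rad), for 0.2 s.
At the end, for the whole second after the job is handed in: The plate lies flat over both pins, its underside within 2 mm of the jig's base, its origin within 4 mm of the seat, and at rest; the latch is closed to at least 1.45 rad (z of plate in the frame of seat below 0.002 m and horizontal distance between plate and seat below 0.004 m and angle between the x axis of plate and the x axis of jig, either way round below 0.06 rad and angle between plate's own z axis and vertical below 0.03 rad and value of joint latch above 1.45 rad and linear speed of plate below 0.01 m/s); the robot touches nothing.
It fails at once if the plate is lifted (more than 10 mm above the ledge) or tipped up (more than 0.35 rad) (z of plate in the frame of seat above 0.022 m or angle between plate's own z axis and vertical above 0.35 rad).
It fails at once if the plate is pushed hard or pinched (more than 35 N from the fingers) (contact force between the fingers and plate above 35 N).
It fails at once if a bystander is moved by more than 25 mm (distance of any of over_cap, counter, glue, pump_bottle, dropper from where it was at the start of the episode above 0.025 m).
It also fails if it takes over 72 s, if anything falls off the work surface, if the arm or the gripper's body presses on something with over 40 N, if the wrist force passes 120 N, or if a joint passes its speed limit or range.

### The arm

A 7-joint arm with a two-finger parallel gripper is mounted at the origin on a cart in front of the work surface, level with it; the furniture and walls round the work are solid. World frame = base frame: x ahead of the robot, y to its left, z up, the work surface at z = 0. Lengths are in m, angles in rad, forces in N, time in s.
With the tool pointing down it reaches from about 0.425 to 1.025 m from the base axis. Payload 3.6 kg.
Tool frame: the origin (TCP) lies at the very end of the fingers, on their centre line; the grasp point (between the pads) lies 19 mm behind it (arm.tcp_to_grasp is the distance from the TCP to the grasp point, in m); x points along the fingers, y is the direction in which the jaws open and shut, and the axes are right-handed (so a half turn about x gives the same grasp; the last joint's range is limited). The gripper opens to 85 mm and grips with 20 to 120 N. Pads are 22 mm wide; open, the fingers measure 114 mm over their backs; the gripper's body (76 mm by 85 mm) begins 54 mm behind the grasp point. The pads swing forward as they close: fully open they stand 13 mm farther back than shut.
Start: joints at [-0.093, 0.591, 0.048, 1.609, -0.033, 0.943, -0.034], TCP at [0.725, 0, 0.231] pointing down, gripper open.
Joint ranges: [-2.69, 2.69], [-0.47, 2.24], [-1.27, 1.36], [0.19, 2.51], [-1.53, 4.68], [0.08, 2.07], [-3.09, 3.09]. Speed limits (rad/s): [2.57, 2.57, 3.14, 3.14, 3.14, 3.14, 3.14].

### API

Orientations are given as a unit quaternion [w, x, y, z].
In Python, from workcell import arm, eyes, workorder gives the robot as it stands. The module is installed in compiled form; this text tells all that it offers.
- The arm moves only by the tool move_arm, never from a script. Its argument "increments" is a list that holds one entry, the list of rows, each a list of 6 numbers: the shift along the tool's x, y, z in cm, then the turn, a rotation vector about the tool's x, y, z in degrees. In form: [[[tx, ty, tz, wx, wy, wz], ...]]. A call has exactly 8 rows; each row shifts and turns the pose as measured when the row begins, along the tool's axes as they then stand; what a row does not reach is not made up. A row lasts 1/8 s, in which the tool goes at most 62.5 mm and 10.7 degrees, less where a joint would pass 70% of its speed; a pose out of reach is approached as far as the arm can. A call is refused whole if a number of a shift passes 6.25 or a number of a turn 10.7, either way. A call with a gripper value outside its range is refused whole. "jaw" is the finger opening in cm, from 0 to 8.54, set as the call begins (left out, the last holds). The fingers move at their own pace and stop on an object; the grip force is fixed at half the most. Time passes only in rows, so rows that do not move let the fingers close, or fill a call up. It gives the time, the measured TCP pose, the force and the opening at its end, in the units of the state.
- arm.sense(): the state, without advancing time (a new reading comes with each control period).
- eyes.get_image(name): name is "scene" or "side" or "wrist"; returns (picture, depth): 384x512x3 uint8, red, green, blue; 384x512 float32, m along the optical axis (not along the pixel's ray), 0 where there is no reading.
- eyes.get_calibration(name): a dict with "vfov" (degrees; the focal length in pixels is half the picture's height over the tangent of half this angle, whatever the lens; pixels are square), "cx", "cy" (the principal point, pixels), "rvec" (rotation vector, rad) and "tvec" (3), from world to camera coordinates, as OpenCV has them; the wrist camera has in their place "T_tool_cam" (4x4, takes a point from camera to tool coordinates, whose origin is the TCP and whose axes are the tool frame's). Camera axes: x right, y down, z forward; pixel columns grow to the right and rows downward; lengths in m; the calibration is good to about 2 mm. A picture is of the moment at which its call begins: read the wrist's pose just before it. get_calibration takes no time and is no camera call.
- workorder.finish_job(): hands the job in, once; it reports no verdict.
The state is a dict: "clock": time; "joint_positions": joint angles; "joint_vel": joint speeds; "joint_efforts": joint torques, N m; "ee_pos": TCP position; "ee_rot": TCP orientation; "contact_force": force on the tool from outside, world axes, zero at the start; "moment": the same for the moment, N m; "finger_gap": opening from 0.0 (shut) to 1.0 (fully open).
Only numpy, scipy, OpenCV 4.12 (cv2) and the standard library are available. Lean on these libraries where they do the work, as an engineer would, in place of code of your own. Each camera call takes 0.05 s, during which the arm holds its last target. There are 200 camera calls.

## Working session

There is one attempt and no reset: what is moved stays moved. The work goes in short steps, Python scripts to look and compute and a tool call to move; the robot and the scene stay as the last step left them, time stands still between calls to the robot, and variables do not carry over. Pictures are saved under pics/ and viewed, about 8 in all and at most 12, crops included, and the job is handed in when it is done.

Besides the shell and the picture viewer there is one more tool, called after "Call:" as name(argument=value, ...), one argument or row to a line, values as JSON. move_arm: Moves the arm, as the interface text tells. Its arguments: {"type":"object","properties":{"increments":{"type":"array"},"jaw":{"type":"number"}},"required":["increments"]}

```bash
mkdir -p pics; cat > h.py <<'E'
import numpy as np, cv2
from workcell import arm, eyes, workorder
def cam(name):
    c=eyes.get_calibration(name); f=192/np.tan(np.radians(c['vfov'])/2)
    if 'rvec' in c:
        R=cv2.Rodrigues(np.array(c['rvec'],float))[0]; t=np.array(c['tvec'],float).ravel()
        Rwc=R.T; o=-R.T@t
    else:
        s=arm.sense(); w,x,y,z=s['ee_rot']
        from scipy.spatial.transform import Rotation as Ro
        Rt=Ro.from_quat([x,y,z,w]).as_matrix(); T=np.array(c['T_tool_cam'])
        Rwc=Rt@T[:3,:3]; o=Rt@T[:3,3]+np.array(s['ee_pos'])
    return f,c['cx'],c['cy'],Rwc,o
def cloud(C,d):
    f,cx,cy,R,o=C; v,u=np.mgrid[:384,:512]
    p=np.stack([(u-cx)/f*d,(v-cy)/f*d,d],-1)@R.T+o
    p[d==0]=np.nan; return p
def ray(C,u,v,z):
    f,cx,cy,R,o=C; r=R@np.array([(u-cx)/f,(v-cy)/f,1]); return o+r*(z-o[2])/r[2]
def proj(C,P):
    f,cx,cy,R,o=C; q=(np.atleast_2d(P)-o)@R; return np.c_[q[:,0]/q[:,2]*f+cx,q[:,1]/q[:,2]*f+cy]
E
python3 - <<'E'
from h import *
s=arm.sense(); print(s)
ims=[]
for n in ['scene','side']:
    C=cam(n); im,d=eyes.get_image(n); np.savez(n+'0.npz',im=im,d=d); print(n,C[0],C[4],C[3][:,2]); 
    cv2.imwrite(f'pics/{n}0.png',cv2.resize(im[...,::-1],(800,600)))
E
```

```text
{'clock': 0.0, 'joint_positions': array([-0.09349404,  0.59212764,  0.04831112,  1.6098294 , -0.03328576,
        0.9426923 , -0.0336616 ]), 'joint_vel': array([ 0.00152915, -0.00014625,  0.00045435,  0.00077167,  0.00049556,
        0.000662  ,  0.00103968]), 'joint_efforts': array([ 3.78132427e-04, -5.48684978e+01,  1.54672019e+00, -1.98121297e+01,
        9.43630905e-03,  8.90732801e-03, -1.16924070e-05]), 'ee_pos': array([ 7.24172639e-01, -8.33787701e-06,  2.30132444e-01]), 'ee_rot': array([-0.49950212, -0.49937358, -0.50055314,  0.50056988]), 'contact_force': array([ 0.2761156 , -0.82334556, -0.42787782]), 'moment': array([ 0.00264429,  0.01345539, -0.01472715]), 'finger_gap': 0.9991517715200401}
scene 496.96927217619594 [-0.45352188  0.81646994  0.71111246] [ 0.70884267 -0.5506686  -0.44080173]
side 420.7712283257697 [ 0.38876659 -1.29762527  0.78630434] [ 0.12964918  0.86861521 -0.47822453]
```

View pics/scene0.png

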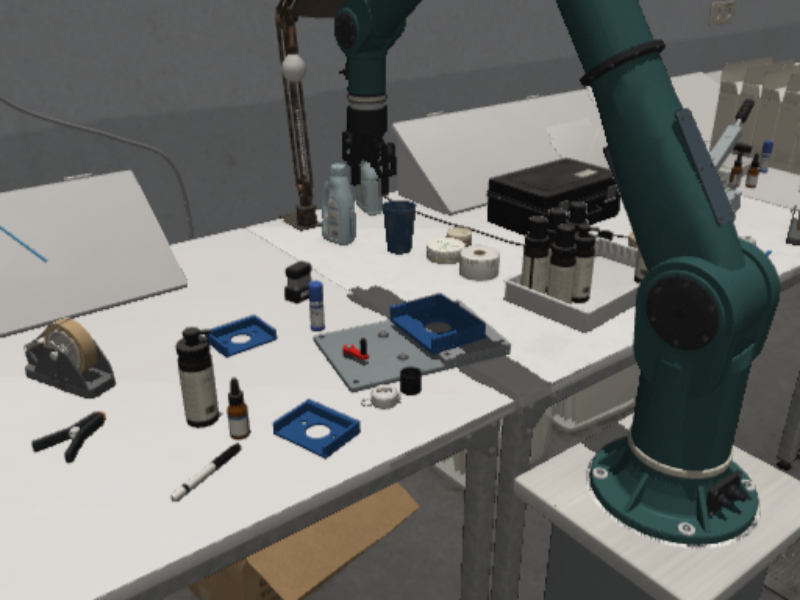

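View pics/side0.png

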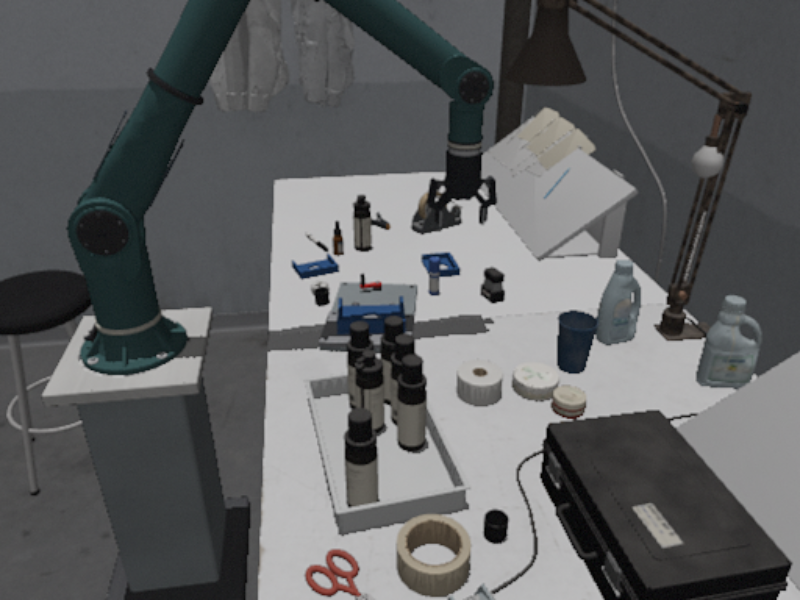

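The jig is at about (410,350) in the 800-px scene view. The large plate is on its ledge at (438,320), the red latch at (355,350), the over_cap at (411,380) and the counter at (382,395). The tray is to the right, with the smaller look-alikes to the left. Next I'll measure from depth.

```bash
python3 - <<'E'
from h import *
for n in ['scene','side']:
    z=np.load(n+'0.npz'); im=z['im']; d=z['d']; C=cam(n); P=cloud(C,d)
    hsv=cv2.cvtColor(im,cv2.COLOR_RGB2HSV); H,S,V=[hsv[...,i].astype(int) for i in range(3)]
    blue=((H>100)&(H<125)&(S>120)&(P[...,2]>0.0)&(P[...,2]<0.12)).astype(np.uint8)
    k,l,st,c=cv2.connectedComponentsWithStats(blue)
    for i in range(1,k):
        if st[i,4]>150:
            q=P[l==i]; print(n,'blue',st[i,4],c[i].round(),np.nanmin(q,0).round(3),np.nanmax(q,0).round(3))
            top=(l==i)&(P[...,2]>0.051)&(P[...,2]<0.06)
            if top.sum()>30:
                t=P[top][:,:2].astype(np.float32); print('  toprect',cv2.minAreaRect(t), cv2.boxPoints(cv2.minAreaRect(t)).round(3).tolist())
    red=((H<8)|(H>172))&(S>150)&(V>80)&(P[...,2]>0.005)&(P[...,2]<.07)&(P[...,1]<.6)&(P[...,1]>-.1)
    q=P[red]; print('red',red.sum(),np.nanmin(q,0).round(3),np.nanmax(q,0).round(3),np.nanmean(q,0).round(3))
    m=(np.abs(P[...,2]-.012)<.006)&(V>70)&(V<190)&(S<60)&(P[...,0]<.85)&(P[...,0]>.3)&(P[...,1]<.6)&(P[...,1]>-.2)
    m=m.astype(np.uint8);k,l,st,c=cv2.connectedComponentsWithStats(m)
    i=1+np.argmax(st[1:,4]); q=P[l==i]
    print('base',st[i,4],c[i],cv2.boxPoints(cv2.minAreaRect(q[:,:2].astype(np.float32))).round(3).tolist(), np.nanmedian(q[:,2]), np.median(hsv[l==i],0))
    bl=(V<60)&(P[...,2]>.04)&(P[...,2]<.075)&(P[...,1]<.45)&(P[...,1]>.05)&(P[...,0]>.35)&(P[...,0]<.75)
    k,l,st,c=cv2.connectedComponentsWithStats(bl.astype(np.uint8))
    for i in range(1,k):
        if st[i,4]>8: q=P[l==i]; print('blk',st[i,4],c[i].round(),np.median(q,0).round(3),q.max(0).round(3))
    for nm,cond in [('tray',(P[...,1]<-.05)&(P[...,2]>.1)&(P[...,2]<.19)&(P[...,0]>.3)&(P[...,0]<.85)&(P[...,1]>-.5))]:
        q=P[cond]; print(nm,q.min(0),q.max(0))
E
```

```text
scene blue 173 [255. 150.] [ 0.879 -0.232  0.003] [ 0.928 -0.184  0.104]
scene blue 1333 [279. 207.] [ 0.44  -0.066  0.023] [0.606 0.059 0.059]
  toprect ((0.521443247795105, -0.005947194993495941), (0.11033584177494049, 0.1561591476202011), 82.7319107055664) [[0.43700000643730164, -0.050999999046325684], [0.5920000076293945, -0.07100000232458115], [0.6060000061988831, 0.039000000804662704], [0.45100000500679016, 0.05900000035762787]]
scene blue 618 [154. 214.] [0.699 0.23  0.   ] [0.785 0.339 0.026]
scene blue 1065 [202. 274.] [0.343 0.274 0.   ] [0.465 0.379 0.026]
red 62 [0.511 0.154 0.024] [0.566 0.176 0.032] [0.538 0.166 0.029]
base 1837 [239.01687534 226.28688078] [[0.4269999861717224, 0.050999999046325684], [0.6299999952316284, 0.00800000037997961], [0.6669999957084656, 0.18000000715255737], [0.46299999952316284, 0.22300000488758087]] 0.012112446469169758 [ 90.  11. 134.]
blk 27 [232. 221.] [0.518 0.162 0.049] [0.523 0.166 0.061]
blk 59 [151. 256.] [0.47  0.424 0.067] [0.482 0.432 0.075]
blk 33 [152. 265.] [0.465 0.426 0.044] [0.475 0.436 0.049]
tray [ 0.44446635 -0.42778413  
[... 303 characters left out ...]
4), (0.11291879415512085, 0.14391754567623138), 83.30335998535156) [[0.44600000977516174, -0.06400000303983688], [0.5889999866485596, -0.07999999821186066], [0.6019999980926514, 0.03200000151991844], [0.45899999141693115, 0.04899999871850014]]
red 21 [0.519 0.149 0.024] [0.567 0.163 0.035] [0.543 0.156 0.03 ]
base 663 [241.09502262 188.35595777] [[0.4269999861717224, 0.06800000369548798], [0.6370000243186951, 0.026000000536441803], [0.6729999780654907, 0.20600000023841858], [0.46299999952316284, 0.24799999594688416]] 0.014440523009537354 [ 99.  15. 131.]
blk 28 [216. 151.] [0.481 0.412 0.06 ] [0.49  0.42  0.074]
tray [ 0.44846619 -0.4351966   0.10008405] [ 0.57164881 -0.26282201  0.18505304]
```

Call:
move_arm(
  increments=[
    [[-0.9,-2.4,0,1.6,0,0],[-0.9,-2.4,0,1.6,0,0],[-0.9,-2.4,0,1.6,0,0],[-0.9,-2.4,0,1.6,0,0],[-0.9,-2.4,0,1.6,0,0],[-0.9,-2.4,0,1.6,0,0],[-0.9,-2.4,0,1.6,0,0],[-0.9,-2.4,0,1.6,0,0]],
  ],
)

```text
clock: 1.1
ee_pos: [0.5256, 0.0193, 0.2997]
ee_rot: [-0.436, -0.551, -0.441, 0.558]
contact_force: [-0.5, 0.4, 0.3]
finger_gap: 0.999
```

```bash
python3 - <<'E'
from h import *
s=arm.sense(); print(s['clock'],s['ee_pos'],s['ee_rot'],s['joint_positions'])
print(np.array(eyes.get_calibration('wrist')['T_tool_cam']).round(3))
C=cam('wrist'); im,d=eyes.get_image('wrist'); print(C[0],C[4],C[3][:,2])
np.savez('w0.npz',im=im,d=d); cv2.imwrite('pics/w0.png',cv2.resize(im[...,::-1],(800,600)))
E
```

```text
1.1 [0.52561121 0.01925862 0.29974605] [-0.4364321  -0.55085487 -0.4412669   0.55800489] [-0.20526694  0.26494609  0.10251527  1.97794022 -0.0343629   0.91252441
 -0.31663184]
[[ 0.    -0.278  0.961 -0.143]
 [ 1.     0.001 -0.     0.   ]
 [-0.     0.961  0.278 -0.07 ]
 [ 0.     0.     0.     1.   ]]
267.92963780236704 [0.54383189 0.08751553 0.44204552] [-0.07550478 -0.27105313 -0.95959847]
```

View pics/w0.png

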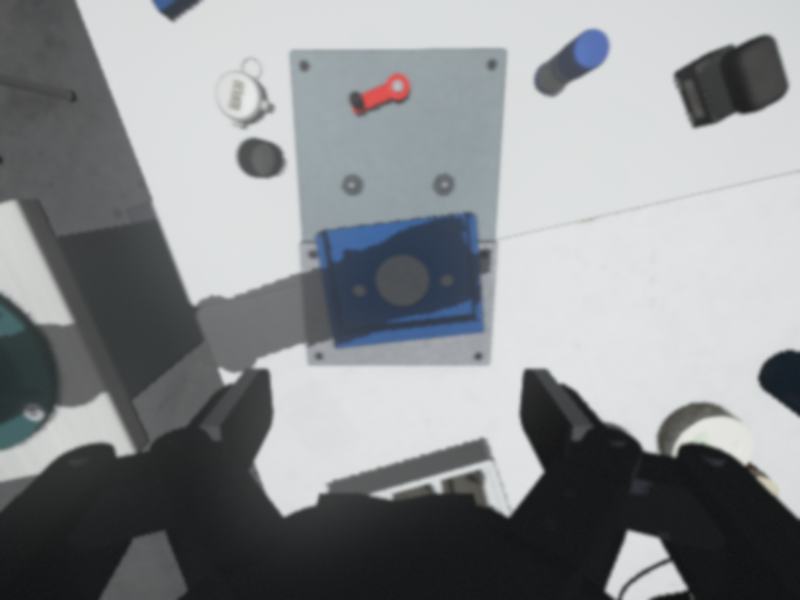

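The wrist view shows the pins at about (352,185) and (444,184), the plate holes at (359,290) and (446,281), and the latch pivot at (399,86) with its peg at (358,100). The rear strip of the ledge behind the plate is free.

```bash
cat >> h.py <<'E'
def box(im,P,zlo,zhi):
    hsv=cv2.cvtColor(im,cv2.COLOR_RGB2HSV); H,S,V=[hsv[...,i].astype(int) for i in range(3)]
    b=((H>95)&(H<130)&(S>110)&(P[...,2]>zlo)&(P[...,2]<zhi)&(np.abs(P[...,0]-.53)<.15)&(np.abs(P[...,1]-.05)<.2)).astype(np.uint8)
    k,l,st,c=cv2.connectedComponentsWithStats(b); i=1+np.argmax(st[1:,4])
    return l==i
def jigf(p,O,a):
    d=np.asarray(p)[...,:2]-O; return np.stack([d[...,0]*np.cos(a)+d[...,1]*np.sin(a),-d[...,0]*np.sin(a)+d[...,1]*np.cos(a)],-1)
E
python3 - <<'E'
from h import *
z=np.load('w0.npz'); im=z['im'];d=z['d'];C=cam('wrist');P=cloud(C,d)
s=512/800
def r(u,v,h): return ray(C,u*s,v*s,h)
p1,p2=r(352,184.5,.0215),r(444,184,.0215); print('pins',p1,p2,np.linalg.norm(p2-p1))
O=((p1+p2)/2)[:2]; a=np.arctan2(*(p2-p1)[1::-1]); print('O',O,'a',a)
for nm,u,v,h in [('bl',290,50,.012),('br',506,49,.012),('nl',308,364,.024),('nr',490,364,.024),('pivot',399,86,.03),('peg',358,97,.06),('cap',262,156,.036),('cnt',240,97,.025),('glue',590,47,.098)]:
    q=r(u,v,h); print(nm,q.round(4),jigf(q,O,a).round(4))
h1,h2=r(359,290,.031),r(446,281,.031); print('holes',h1,h2,np.linalg.norm(h2-h1)); m=(h1+h2)/2
print('plate jig',jigf(m,O,a),'yaw rel',np.arctan2(*(h2-h1)[1::-1])-a)
m=box(im,P,.045,.07); q=P[m]; print('lips',m.sum(),np.median(q[:,2])); b=cv2.minAreaRect(q[:,:2].astype(np.float32)); print(b, jigf(cv2.boxPoints(b),O,a).round(4).tolist())
print('tcp jig',jigf(arm.sense()['ee_pos'],O,a))
E
```

```text
pins [0.49225138 0.09277816 0.0215    ] [0.57926284 0.07283354 0.0215    ] 0.089268040665164
O [0.53575711 0.08280585] a -0.2253258937624004
bl [0.4663 0.2207 0.012 ] [-0.0985  0.1189]
br [0.6583 0.1757 0.012 ] [0.0987 0.1179]
nl [ 0.3968 -0.0795  0.024 ] [-0.0992 -0.1892]
nr [ 0.5905 -0.1236  0.024 ] [ 0.0994 -0.189 ]
pivot [0.556  0.1651 0.03  ] [0.0014 0.0848]
peg [0.5197 0.1594 0.06  ] [-0.0327  0.071 ]
cap [0.4194 0.1362 0.036 ] [-0.1254  0.026 ]
cnt [0.4126 0.1909 0.025 ] [-0.1442  0.0778]
glue [0.6941 0.1454 0.098 ] [0.1404 0.0964]
holes [ 0.47362799 -0.00921457  0.031     ] [ 0.56174461 -0.01990433  0.031     ] 0.08876265425435619
plate jig [ 0.00413974 -0.09894149] yaw rel 0.10460207343256793
lips 624 0.05659246585797606
((0.5160061717033386, -0.058901846408843994), (0.14287462830543518, 0.02672966755926609), 3.2124288082122803) [[-0.0599, -0.1495], [-0.0525, -0.1752], [0.0847, -0.1355], [0.0773, -0.1099]]
tcp jig [ 0.00109069 -0.06416159]
```

Call:
move_arm(
  increments=[
    [[0,0,2.8,-0.1,0,0],[0,0,2.8,-0.1,0,0],[1,0,2.8,-0.1,0,0],[4,0,2.8,-0.1,0,0],[4,0,0,0,0,0],[4,0,0,0,0,0],[4,0,0,0,0,0],[3,0,0,0,0,0]],
  ],
)

```text
clock: 2.15
ee_pos: [0.4972, -0.0927, 0.0973]
ee_rot: [-0.441, -0.55, -0.443, 0.554]
contact_force: [-0.2, 0.4, 1.0]
finger_gap: 0.996
```

```bash
cat >> h.py <<'E'
O=np.array([.5358,.0828]); A=-.2253
def st():
    s=arm.sense(); w,x,y,z=s['ee_rot']
    from scipy.spatial.transform import Rotation as Ro
    R=Ro.from_quat([x,y,z,w]).as_matrix()
    print('t',round(s['clock'],2),'tcp jig',jigf(s['ee_pos'],O,A).round(4),'z',round(s['ee_pos'][2],4),'yaw rel deg',np.degrees(np.arctan2(R[1,1],R[0,1])-A).round(2),'toolx',R[:,0].round(3),'F',np.round(s['contact_force'],1),'gap',round(s['finger_gap'],3))
E
python3 -c "
from h import *
st()
im,d=eyes.get_image('side');C=cam('side');o=arm.sense()['ee_pos'];uv=proj(C,o)[0];print(uv)
u,v=int(uv[0]),int(uv[1]);c=im[max(0,v-60):v+60,max(0,u-80):u+80];cv2.imwrite('pics/s1.png',cv2.resize(c[...,::-1],(800,600),interpolation=2))"
```

```text
t 2.15 tcp jig [ 0.0016 -0.1797] z 0.0973 yaw rel deg 0.26 toolx [-0.005 -0.001 -1.   ] F [-0.2  0.4  1. ] gap 0.996
[230.90720758 200.03563781]
```

Call:
move_arm(
  increments=[
    [[1.5,0,0,0,0,0],[1.5,0,0,0,0,0],[1.5,0,0,0,0,0],[1.2,0,0,0,0,0],[0.7,0,0,0,0,0],[0.4,0,0,0,0,0],[0,0,0,0,0,0],[0,0,0,0,0,0]],
  ],
)

```text
clock: 3.2
ee_pos: [0.496, -0.0928, 0.0238]
ee_rot: [-0.44, -0.549, -0.444, 0.555]
contact_force: [0.2, -0.1, -0.1]
finger_gap: 1.001
```

```bash
python3 -c "
from h import *
st()
im,d=eyes.get_image('side');C=cam('side');o=arm.sense()['ee_pos'];uv=proj(C,o)[0];print(uv)
u,v=int(uv[0]),int(uv[1]);c=im[max(0,v-60):v+60,max(0,u-80):u+80];cv2.imwrite('pics/s2.png',cv2.resize(c[...,::-1],(800,600),interpolation=2))"
```

```text
t 3.2 tcp jig [ 0.0004 -0.18  ] z 0.0238 yaw rel deg 0.29 toolx [-0.01  -0.001 -1.   ] F [ 0.2 -0.1 -0.1] gap 1.001
[231.77093417 218.17327809]
```

View pics/s2.png

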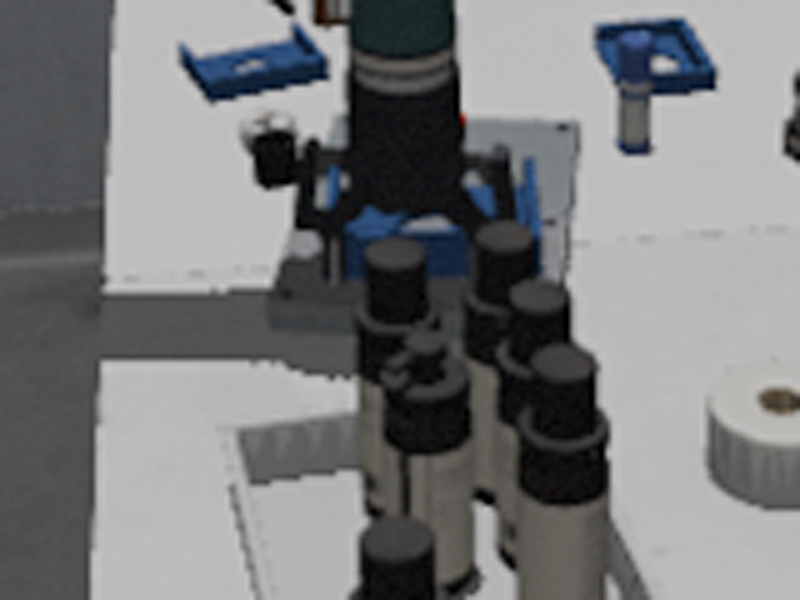

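The fingers are behind the rear lip with no contact, and the tips are clear of the ledge. I'll push slowly along jig +y, which is tool −z.

Call:
move_arm(
  increments=[
    [[0,0,-0.4,0,0,0],[0,0,-0.4,0,0,0],[0,0,-0.4,0,0,0],[0,0,-0.4,0,0,0],[0,0,-0.4,0,0,0],[0,0,-0.4,0,0,0],[0,0,-0.4,0,0,0],[0,0,0,0,0,0]],
  ],
)

```text
clock: 4.25
ee_pos: [0.5006, -0.0648, 0.0243]
ee_rot: [-0.44, -0.548, -0.444, 0.556]
contact_force: [-0.0, -0.2, -0.3]
finger_gap: 1.001
```

```bash
python3 -c "
from h import *
st()
C=cam('wrist');im,d=eyes.get_image('wrist');np.savez('w1.npz',im=im,d=d)
cv2.imwrite('pics/w1.png',cv2.resize(im[...,::-1],(800,600)))"
```

```text
t 4.25 tcp jig [-0.0014 -0.1517] z 0.0243 yaw rel deg 0.29 toolx [-0.012 -0.002 -1.   ] F [-0.  -0.2 -0.3] gap 1.001
```

View pics/w1.png

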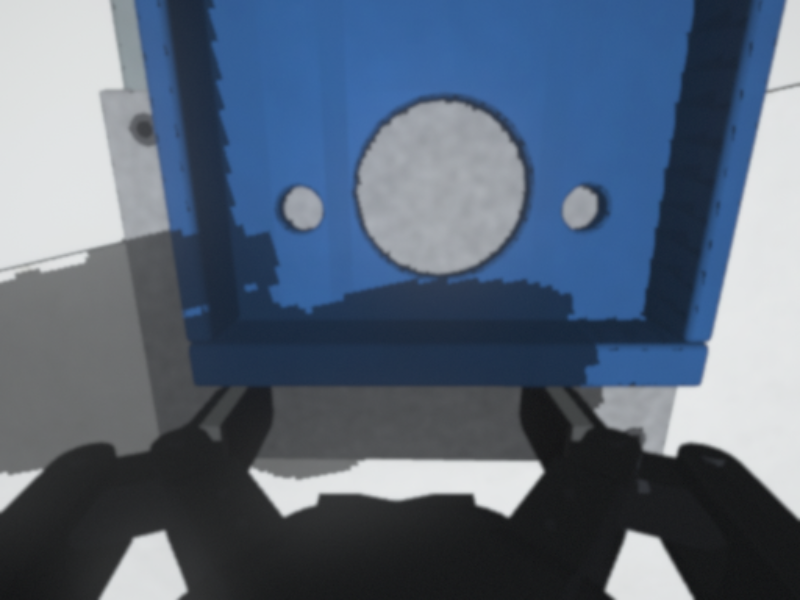

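The plate is squared against both fingers. Its holes are at (302,208) and (581,207), and the rear lip lies level at row 385. I'll measure its offset in x.

```bash
python3 -c "
from h import *
C=cam('wrist');s=512/800
h=[ray(C,302*s,208*s,.032),ray(C,582*s,207*s,.032)];j=jigf(np.array(h),O,A);print(j,j.mean(0),np.diff(j,axis=0))
for u,v,z in [(191,385,.056),(701,385,.056),(190,344,.056),(707,343,.056),(103,91,.024)]: print(u,v,jigf(ray(C,u*s,v*s,z),O,A))
"
```

```text
[[-0.03058569 -0.09058475]
 [ 0.05723513 -0.08972815]] [ 0.01332472 -0.09015645] [[0.08782082 0.00085659]]
191 385 [-0.06076465 -0.14012074]
701 385 [ 0.08801247 -0.13840182]
190 344 [-0.05932106 -0.12712022]
707 343 [ 0.0869431  -0.12532474]
103 91 [-0.09254745 -0.05582937]
```

```bash
python3 -c "
from h import *
C=cam('wrist');s=512/800
for u,v,z in [(143,128,.024),(633,437,.024),(662,455,.024),(160,455,.024),(675,400,.024),(150,400,.024)]: print(u,v,jigf(ray(C,u*s,v*s,z),O,A).round(4))
z=np.load('w1.npz');P=cloud(C,z['d']);
for u,v in [(143,128),(110,110),(440,180),(440,365),(340,200),(170,200)]: q=P[int(v*s),int(u*s)];print(u,v,q[2].round(4),jigf(q,O,A).round(4))
z=np.load('w0.npz')
from scipy.spatial.transform import Rotation as Ro
c=eyes.get_calibration('wrist');T=np.array(c['T_tool_cam']);R=Ro.from_quat([-.55085,-.44127,.55800,-.43643]).as_matrix()
C0=(C[0],C[1],C[2],R@T[:3,:3],R@T[:3,3]+[.52561,.01926,.29975])
for u,v in [(313,254),(319,356),(479,356),(486,240),(301,241)]: print(u,v,jigf(ray(C0,u*s,v*s,.024),O,A).round(4))
"
```

```text
143 128 [-0.0818 -0.0665]
633 437 [ 0.0918 -0.1777]
662 455 [ 0.1045 -0.1858]
160 455 [-0.0952 -0.1886]
675 400 [ 0.1049 -0.1614]
150 400 [-0.0952 -0.1638]
143 128 0.0256 [-0.081  -0.0663]
110 110 0.0247 [-0.0911 -0.0612]
440 180 0.0241 [ 0.013  -0.0818]
440 365 0.0551 [ 0.012 -0.133]
340 200 0.0319 [-0.0188 -0.0881]
170 200 0.0562 [-0.0594 -0.087 ]
313 254 [-0.0821 -0.0675]
319 356 [-0.0825 -0.1793]
479 356 [ 0.0908 -0.1794]
486 240 [ 0.0915 -0.0541]
301 241 [-0.0934 -0.0543]
```

Call:
move_arm(
  increments=[
    [[0,0,1.0,0,0,0],[0,0,0.8,0,0,0],[-2.5,0,0,0,0,0],[-3,0,0,0,0,0],[-3,1,0,-0.5,0,0],[-1,4,0,0,0,0],[0,5,-2,0,0,0],[0,2,-2,0,0,0]],
  ],
)

```text
clock: 5.3
ee_pos: [0.6251, -0.0762, 0.1214]
ee_rot: [-0.44, -0.549, -0.443, 0.556]
contact_force: [-0.5, -0.3, -0.3]
finger_gap: 0.998
```

```bash
sed -i 's/^O=np.*/O=np.array([.537,.0825]); A=-.2115/' h.py; python3 -c "
from h import *
st()"
```

```text
t 5.3 tcp jig [ 0.1194 -0.1367] z 0.1214 yaw rel deg -0.62 toolx [-0.01  -0.002 -1.   ] F [-0.5 -0.3 -0.3] gap 0.998
```

Call:
move_arm(
  increments=[
    [[0,0,-1.5,-0.3,0,0],[0,0,-1.5,-0.3,0,0],[0,0,-1.5,-0.2,0,0],[0,0,-0.5,0,0,0],[0,0,0,0,0,0],[0,0,0,0,0,0],[0,0,0,0,0,0],[0,0,0,0,0,0]],
  ],
  jaw=0,
)

```text
clock: 6.3
ee_pos: [0.6327, -0.0263, 0.1204]
ee_rot: [-0.443, -0.545, -0.447, 0.554]
contact_force: [0.1, 0.9, -0.7]
finger_gap: 0.004
```

```bash
python3 -c "
from h import *
st()
C=cam('wrist');im,d=eyes.get_image('wrist');np.savez('w2.npz',im=im,d=d);P=cloud(C,d)
m=box(im,P,.048,.065);q=jigf(P[m],O,A);print(m.sum(),q.min(0),q.max(0));
cv2.imwrite('pics/w2.png',cv2.resize(im[...,::-1],(800,600)))"
```

```text
t 6.3 tcp jig [ 0.1164 -0.0863] z 0.1204 yaw rel deg 0.13 toolx [-0.014 -0.003 -1.   ] F [ 0.1  0.9 -0.7] gap 0.004
2468 [-0.00225107 -0.13831774] [ 0.08628003 -0.02582469]
```

View pics/w2.png

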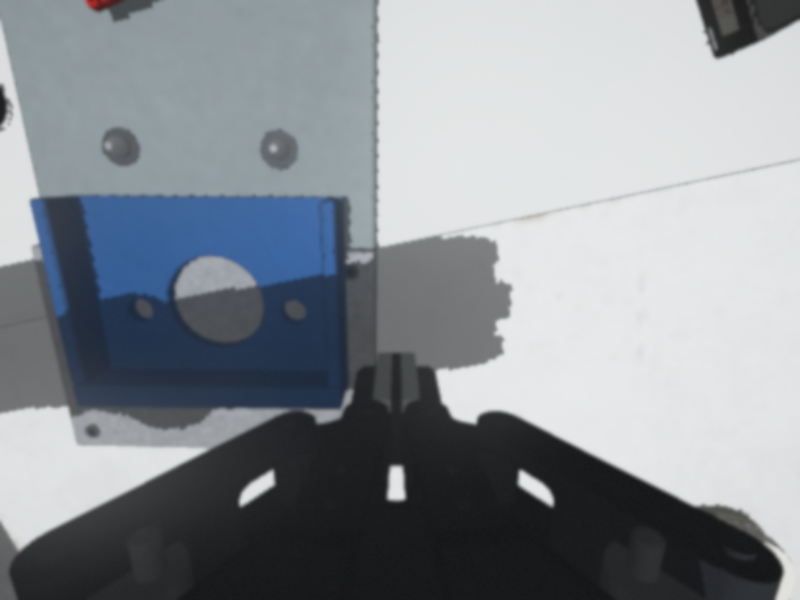

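The wrist view shows pin tips at (118,146) and (273,148), plate holes at (145,308) and (296,310), and the base's right edge at about column 377. The shut fingers are clear to the right of the plate.

```bash
python3 -c "
from h import *
C=cam('wrist');s=512/800
J=lambda u,v,z:jigf(ray(C,u*s,v*s,z),O,A).round(4)
print('tips',J(116,146,.022),J(273,148,.022),'holes',J(145,308,.031),J(296,310,.031))
print('base edge',J(378,50,.012),J(378,200,.012),'ledge',J(378,250,.024),J(78,443,.024),J(35,245,.024))
print('lip top right rear',J(348,405,.056),'front',J(346,200,.056), J(333,200,.056))
"
```

```text
tips [-0.0372  0.    ] [ 0.0486 -0.0008] holes [-0.031  -0.0897] [ 0.0575 -0.0903]
base edge [0.1056 0.0489] [ 0.1049 -0.0287] ledge [ 0.1053 -0.056 ] [-0.0967 -0.1871] [-0.0933 -0.0541]
lip top right rear [ 0.0896 -0.1376] front [ 0.0919 -0.0264] [ 0.0856 -0.0264]
```

Call:
move_arm(
  increments=[
    [[1.5,0,0,0,0,0],[1.8,0,0,0,0,0],[1.8,0,0,0,0,0],[1.5,0,0,0,0,0],[1.0,0,0,0,0,0],[0.4,-0.4,0,0,0,0],[0,-0.4,0,0,0,0],[0,-0.3,0,0,0,0]],
  ],
)

```text
clock: 7.35
ee_pos: [0.6193, -0.0244, 0.0335]
ee_rot: [-0.442, -0.544, -0.448, 0.555]
contact_force: [0.0, -1.0, -0.5]
finger_gap: 0.002
```

```bash
cat >> h.py <<'E'
def shot(n):
    st(); C=cam('wrist');im,d=eyes.get_image('wrist');np.savez(n+'.npz',im=im,d=d)
    cv2.imwrite(f'pics/{n}.png',cv2.resize(im[...,::-1],(800,600))); return C,im,cloud(C,d)
E
python3 -c "
from h import *
C,im,P=shot('w3')
m=box(im,P,.050,.062);q=jigf(P[m],O,A);print(m.sum(),q.min(0),q.max(0),np.percentile(q,98,axis=0))"
```

```text
t 7.35 tcp jig [ 0.1029 -0.0872] z 0.0335 yaw rel deg 0.11 toolx [-0.016 -0.003 -1.   ] F [ 0.  -1.  -0.5] gap 0.002
2232 [ 0.07780595 -0.09346051] [ 0.08621777 -0.02565049] [ 0.08603073 -0.02704948]
```

View pics/w3.png

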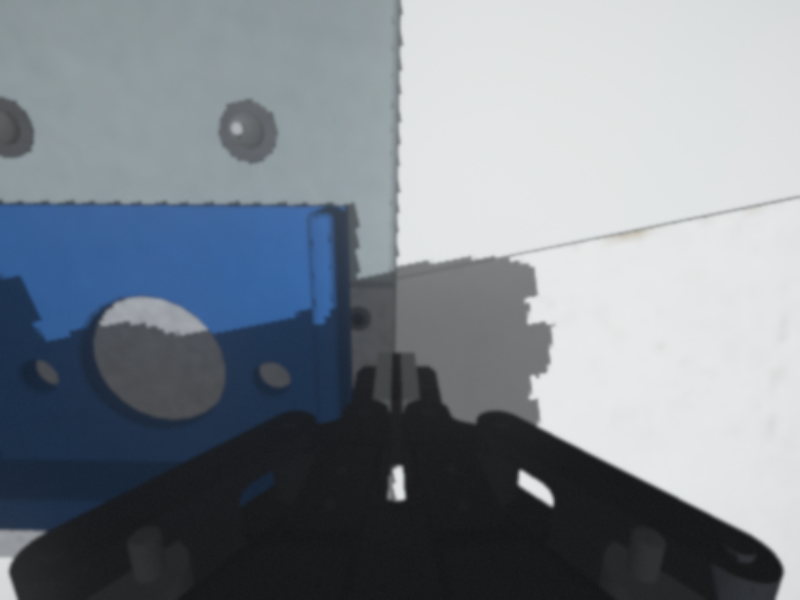

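The lip's outer face reads 86 mm and the fingers are about 9 mm to its right. I'll nudge towards jig −x.

Call:
move_arm(
  increments=[
    [[0,-0.3,0,0,0,0],[0,-0.3,0,0,0,0],[0,-0.25,0,0,0,0],[0,-0.25,0,0,0,0],[0,-0.25,0,0,0,0],[0,-0.2,0,0,0,0],[0,0,0,0,0,0],[0,0,0,0,0,0]],
  ],
)

```text
clock: 8.4
ee_pos: [0.6068, -0.0211, 0.0356]
ee_rot: [-0.444, -0.547, -0.446, 0.552]
contact_force: [1.4, -0.2, -1.7]
finger_gap: 0.0
```

```bash
cat >> h.py <<'E'
def fit(im,P,O,A):
    m=box(im,P,.050,.062);q=jigf(P[m],O,A);g=q[(q[:,1]<-.04)]
    b=[(y,np.percentile(q[abs(q[:,1]-y)<.004,0],97)) for y in np.arange(-.085,-.025,.01) if (abs(q[:,1]-y)<.004).sum()>10]
    print('lip outer x by y',np.round(b,4).tolist())
    # base right edge near y 0..+.04 : points at z~.012
    e=jigf(P,O,A); z=P[...,2]
    for y in [-.01,.01,.03]:
        k=(abs(e[...,1]-y)<.004)&(abs(z-.012)<.005); print('base edge',y,e[k][:,0].max().round(4) if k.any() else None)
E
python3 -c "
from h import *
z=np.load('w3.npz')
C,im,P=shot('w4');fit(im,P,O,A)
J=lambda u,v,z:jigf(ray(C,u,v,z),O,A).round(4)
g=cv2.cvtColor(im,cv2.COLOR_RGB2GRAY);print(C[1:3])"
```

```text
t 8.4 tcp jig [ 0.09   -0.0866] z 0.0356 yaw rel deg 0.11 toolx [-0.008 -0.003 -1.   ] F [ 1.4 -0.2 -1.7] gap 0.0
lip outer x by y [[-0.085, 0.0762], [-0.075, 0.0767], [-0.065, 0.0767], [-0.055, 0.0766], [-0.045, 0.0764], [-0.035, 0.076]]
base edge -0.01 0.1038
base edge 0.01 0.1038
base edge 0.03 0.1044
(253.20601689760298, 191.93720724370166)
```

View pics/w4.png

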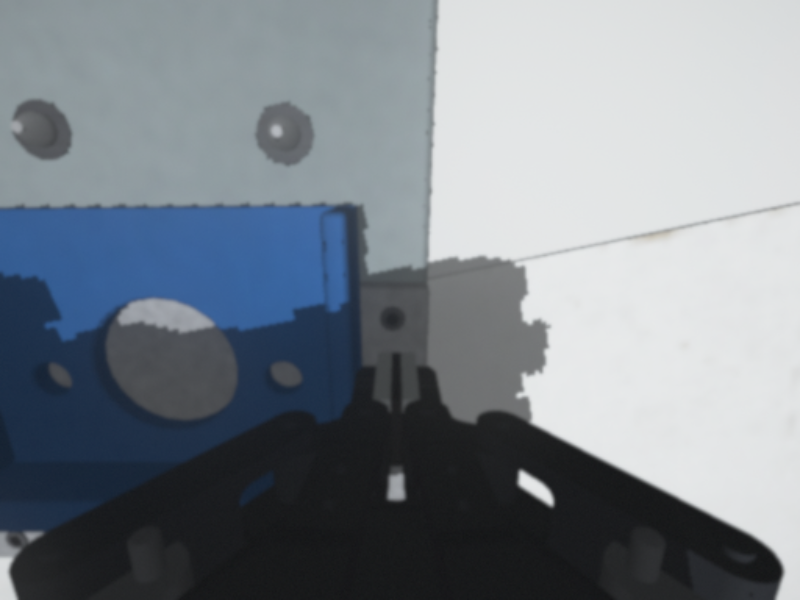

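```bash
python3 -c "
from h import *
C=cam('wrist');s=512/800
J=lambda u,v,z:jigf(ray(C,u*s,v*s,z),O,A).round(4)
print('tips',J(15,127,.023),J(276,130,.023),'hole tops',J(58,374,.0315),J(287,374,.0315))
print('base edge',J(437,20,.012),J(430,200,.012),J(427,350,.024))
z=np.load('w3.npz');P=cloud(C,np.load('w4.npz')['d'])
for u,v in [(200,450),(340,230),(340,260),(300,230)]: print(P[int(v*s),int(u*s)][2])
"
```

```text
tips [-0.0415  0.0004] [ 0.0488 -0.0005] hole tops [-0.0402 -0.0893] [ 0.0485 -0.0888]
base edge [0.1042 0.0361] [ 0.1033 -0.0244] [ 0.1028 -0.0817]
0.031142748233720735
0.05658906725784854
0.056480485099732095
0.032156434738573075
```

The hole midpoint is now within about 0.5 mm of the pin midpoint in x, and the plate is square. I'll go back behind the rear lip with the fingers open.

Call:
move_arm(
  increments=[
    [[0,0.8,0,0,0,0],[0,0.8,0,0,0,0],[-3,0,0,0,0,0],[-3,0,1,0,0,0],[-3,0,2,0,0,0],[0,-2,3,0,0,0],[0,-4,2,0,0,0],[0,-4,0.5,0,0,0]],
  ],
)

```text
clock: 9.45
ee_pos: [0.51, -0.0893, 0.1295]
ee_rot: [-0.444, -0.546, -0.446, 0.553]
contact_force: [-0.3, -0.6, -0.3]
finger_gap: -0.002
```

```bash
python3 -c "
from h import *
st()"
```

```text
t 9.45 tcp jig [ 0.0097 -0.1737] z 0.1295 yaw rel deg 0.16 toolx [-0.01  -0.004 -1.   ] F [-0.3 -0.6 -0.3] gap -0.002
```

Call:
move_arm(
  increments=[
    [[0,-0.4,0,0.4,0,0],[0,-0.3,0,0,0,0],[1.5,0,0,0,0,0],[2.4,0,0,0,0,0],[2.4,0,0,0,0,0],[2.0,0,0,0,0,0],[1.4,0,0,0,0,0],[0.4,0,0,0,0,0]],
  ],
  jaw=8.54,
)

```text
clock: 10.45
ee_pos: [0.5073, -0.0875, 0.0215]
ee_rot: [-0.443, -0.548, -0.444, 0.553]
contact_force: [-0.7, 0.7, 0.9]
finger_gap: 1.001
```

Call:
move_arm(
  increments=[
    [[0,0,-0.4,0,0,0],[0,0,-0.5,0,0,0],[0,0,-0.5,0,0,0],[0,0,-0.5,0,0,0],[0,0,-0.5,0,0,0],[0,0,-0.5,0,0,0],[0,0,-0.5,0,0,0],[0,0,-0.5,0,0,0]],
  ],
)

```text
clock: 11.45
ee_pos: [0.5168, -0.0488, 0.0227]
ee_rot: [-0.444, -0.548, -0.443, 0.553]
contact_force: [-0.5, -2.6, -0.9]
finger_gap: 0.997
```

```bash
python3 -c "
from h import *
st()"
```

```text
t 11.45 tcp jig [ 0.0078 -0.1327] z 0.0227 yaw rel deg -0.22 toolx [-0.004 -0.006 -1.   ] F [-0.5 -2.6 -0.9] gap 0.997
```

Call:
move_arm(
  increments=[
    [[0,0,-0.5,0,0,0],[0,0,-0.5,0,0,0],[0,0,-0.5,0,0,0],[0,0,-0.5,0,0,0],[0,0,-0.5,0,0,0],[0,0,-0.5,0,0,0],[0,0,-0.5,0,0,0],[0,0,-0.4,0,0,0]],
  ],
)

```text
clock: 12.45
ee_pos: [0.5255, -0.0098, 0.023]
ee_rot: [-0.444, -0.548, -0.442, 0.554]
contact_force: [-0.7, -3.9, 1.4]
finger_gap: 1.001
```

```bash
python3 -c "
from h import *
shot('w5')"
```

```text
t 12.45 tcp jig [ 0.0081 -0.0927] z 0.023 yaw rel deg -0.32 toolx [-0.004 -0.007 -1.   ] F [-0.7 -3.9  1.4] gap 1.001
```

View pics/w5.png

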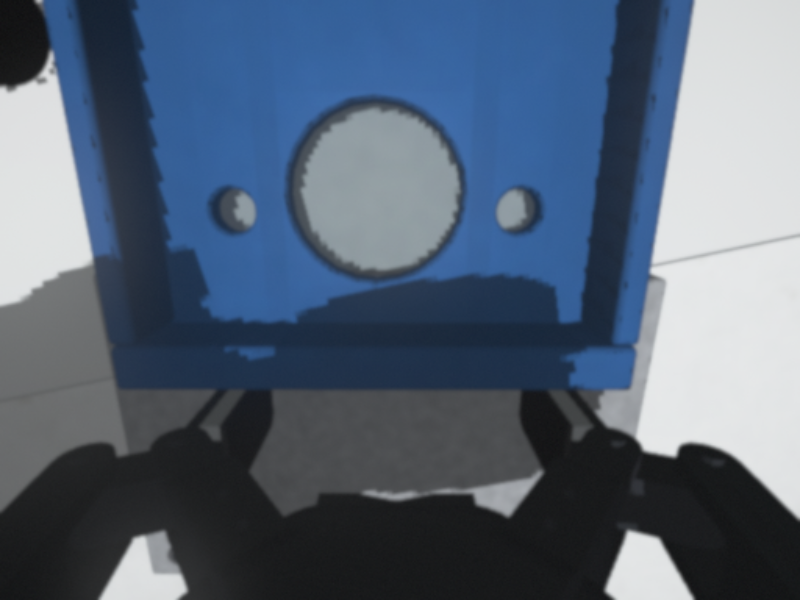

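The plate is square and the fingers sit evenly behind it. The holes are at (234,210) and (518,210). The ledge's visible edges are at about (122,420), (641,420) and its corner at (663,279).

```bash
python3 -c "
from h import *
C=cam('wrist');s=512/800
J=lambda u,v,z:jigf(ray(C,u*s,v*s,z),O,A).round(4)
print('holes',J(235,210,.0315),J(519,210,.0315))
im=np.load('w5.npz')['im'].astype(int)
print('right edge pix by row',[(v,[int(x) for x in im[v,395:430,1]]) for v in (195,250)])
print('ledge',J(663,279,.024),J(646,400,.024),J(122,420,.024),J(155,570,.024))
"
```

```text
holes [-0.0414 -0.0309] [ 0.0474 -0.0312]
right edge pix by row [(195, [67, 76, 83, 89, 93, 97, 98, 98, 99, 98, 99, 98, 97, 96, 97, 96, 103, 127, 150, 158, 159, 158, 160, 162, 164, 167, 169, 174, 197, 220, 229, 232, 231, 232, 231]), (250, [144, 144, 145, 144, 145, 146, 148, 154, 159, 163, 164, 164, 163, 162, 164, 163, 168, 192, 219, 229, 231, 231, 232, 232, 231, 231, 231, 231, 231, 231, 231, 231, 231, 231, 230])]
ledge [ 0.1011 -0.0554] [ 0.103  -0.1023] [-0.0968 -0.1105] [-0.0966 -0.1849]
```

Holes and ledge agree in x to within about 0.5 mm. About 31 mm remain.

Call:
move_arm(
  increments=[
    [[0,0,-0.4,0,0,0],[0,0,-0.4,0,0,0],[0,0,-0.4,0,0,0],[0,0,-0.4,0,0,0],[0,0,-0.3,0,0,0],[0,0,-0.3,0,0,0],[0,0,-0.2,0,0,0],[0,0,-0.1,0,0,0]],
  ],
)

```text
clock: 13.5
ee_pos: [0.5316, 0.0184, 0.0224]
ee_rot: [-0.444, -0.548, -0.443, 0.553]
contact_force: [-0.3, 0.0, -1.0]
finger_gap: 1.0
```

Call:
move_arm(
  increments=[
    [[0,0,-0.1,0,0,0],[0,0,-0.1,0,0,0],[0,0,-0.1,0,0,0],[0,0,-0.1,0,0,0],[0,0,-0.1,0,0,0],[0,0,-0.1,0,0,0],[0,0,0,0,0,0],[0,0,0,0,0,0]],
  ],
)

```text
clock: 14.5
ee_pos: [0.5316, 0.0223, 0.0223]
ee_rot: [-0.444, -0.548, -0.442, 0.555]
contact_force: [-0.0, -4.0, 1.4]
finger_gap: 1.0
```

```bash
python3 -c "
from h import *
C,im,P=shot('w6');s=512/800
for u,v in [(380,365),(180,365),(580,365),(380,70),(180,100),(580,100),(380,300)]: q=P[int(v*s),int(u*s)]; print(u,v,q[2].round(4),jigf(q,O,A).round(4))"
```

```text
t 14.5 tcp jig [ 0.0074 -0.06  ] z 0.0223 yaw rel deg -0.3 toolx [-0.006 -0.008 -1.   ] F [-0.  -4.   1.4] gap 1.0
380 365 0.0446 [ 0.0029 -0.0453]
180 365 0.0434 [-0.0605 -0.0457]
580 365 0.0436 [ 0.0658 -0.0459]
380 70 0.0197 [0.0033 0.0429]
180 100 0.0189 [-0.0605  0.0345]
580 100 0.0197 [0.0661 0.0337]
380 300 0.0198 [ 0.0021 -0.0318]
```

The plate top reads 20 mm and the lip tops 44 mm everywhere, so the plate is flat and fully down. Now I'll retreat and go up and over to the latch.

Call:
move_arm(
  increments=[
    [[0,0,0.6,0,0,0],[0,0,0.9,0,0,0],[-2.5,0,0,0,0,0],[-4,0,0,0,0,0],[-4,0,0,0,0,0],[-2,-1,-2,0,0,0],[0,-2,-4,0,0,0],[0,-1,-2,0,0,0]],
  ],
)

```text
clock: 15.55
ee_pos: [0.5097, 0.0982, 0.1517]
ee_rot: [-0.442, -0.552, -0.442, 0.552]
contact_force: [1.0, -0.1, 0.5]
finger_gap: 1.003
```

```bash
python3 -c "
from h import *
C,im,P=shot('w7');s=512/800
hsv=cv2.cvtColor(im,cv2.COLOR_RGB2HSV).astype(int);z=P[...,2];e=jigf(P,O,A)
roi=(abs(e[...,0])<.07)&(abs(e[...,1]-.08)<.06)
m=roi&(z>.054)&(z<.066);print('peg',m.sum(),np.median(e[m],0),e[m].min(0),e[m].max(0),np.median(z[m]))
m=roi&((hsv[...,0]<8)|(hsv[...,0]>172))&(hsv[...,1]>140);print('red',m.sum(),e[m].min(0),e[m].max(0),np.median(z[m]))
m=(abs(e[...,0])<.02)&(abs(e[...,1]+.02)<.005);print('plate z',[np.median(z[(abs(e[...,0]-x)<.004)&(abs(e[...,1]-y)<.004)]).round(4) for x in(-.05,.055) for y in (-.03,.055)])
cv2.imwrite('pics/w7.png',cv2.resize(im[...,::-1],(800,600)))"
```

```text
t 15.55 tcp jig [-0.03    0.0096] z 0.1517 yaw rel deg -0.46 toolx [-0. -0. -1.] F [ 1.  -0.1  0.5] gap 1.003
peg 127 [-0.03026022  0.07277534] [-0.03534222  0.06771054] [-0.02595202  0.07767678] 0.059648009268191915
red 512 [-0.0293495   0.07086564] [0.01389535 0.09508844] 0.029822443155207184
plate z [np.float64(0.0199), np.float64(0.0198), np.float64(0.0198), np.float64(0.0196)]
```

View pics/w7.png

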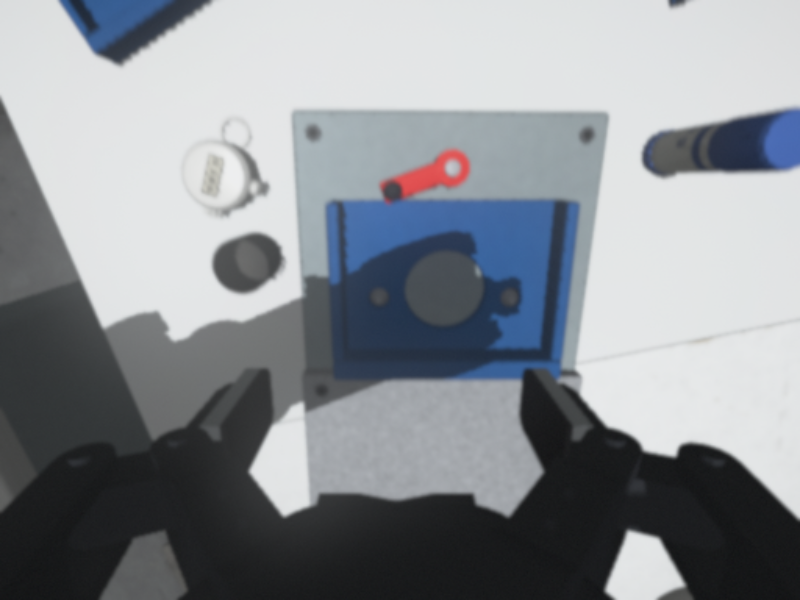

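The plate is seated, with the pins visible in its holes at (378,296) and (510,296). The peg is at (393,190), jig (−30,73) mm, and the pivot at (452,168), jig (4,86) mm. Now I'll go behind the peg with the fingers shut.

Call:
move_arm(
  increments=[
    [[0,0,-2,0,0,0],[0,-0.3,-2.5,0,0,0],[0,-0.2,-2.5,0,0,0],[0,0,-1.3,0,0,0],[0,0,-0.3,0,0,0],[0,0,0,0,0,0],[0,0,0,0,0,0],[0,0,0,0,0,0]],
  ],
  jaw=0,
)

```text
clock: 16.6
ee_pos: [0.5231, 0.1829, 0.1513]
ee_rot: [-0.441, -0.552, -0.442, 0.552]
contact_force: [1.1, 0.3, 0.3]
finger_gap: -0.001
```

```bash
python3 -c "
from h import *
st()"
```

```text
t 16.6 tcp jig [-0.0347  0.0952] z 0.1513 yaw rel deg -0.53 toolx [-0.002  0.    -1.   ] F [1.1 0.3 0.3] gap -0.001
```

Call:
move_arm(
  increments=[
    [[1,0,-0.3,0,0,0],[2.2,0,0,0,0,0],[2.2,0,0,0,0,0],[2.2,0,0,0,0,0],[1.8,0,0,0,0,0],[1.0,0,0,0,0,0],[0.4,0,0,0,0,0],[0,0,0,0,0,0]],
  ],
)

```text
clock: 17.6
ee_pos: [0.5239, 0.1858, 0.0376]
ee_rot: [-0.441, -0.552, -0.442, 0.553]
contact_force: [-0.4, -0.0, 0.3]
finger_gap: -0.003
```

```bash
python3 -c "
from h import *
st()"
```

```text
t 17.6 tcp jig [-0.0345  0.0983] z 0.0376 yaw rel deg -0.6 toolx [-0.002  0.    -1.   ] F [-0.4 -0.   0.3] gap -0.003
```

Call:
move_arm(
  increments=[
    [[0,0.05,0.45,0,0,0],[0,0.05,0.45,0,0,0],[0,0.05,0.4,0,0,0],[0,0.13,0.37,0,0,0],[0,0.13,0.37,0,0,0],[0,0.14,0.36,0,0,0],[0,0.35,0.6,0,0,0],[0,0.35,0.6,0,0,0]],
  ],
)

```text
clock: 18.6
ee_pos: [0.5338, 0.152, 0.0396]
ee_rot: [0.443, 0.556, 0.443, -0.546]
contact_force: [4.4, 8.4, -6.1]
finger_gap: -0.001
```

```bash
python3 -c "
from h import *
st()"
```

```text
t 18.6 tcp jig [-0.0177  0.0673] z 0.0396 yaw rel deg -0.35 toolx [ 0.011  0.009 -1.   ] F [ 4.4  8.4 -6.1] gap -0.001
```

Call:
move_arm(
  increments=[
    [[0,0.1,-0.2,0,0,0],[0,0.0,-0.4,0,0,0],[0,-0.6,-0.2,0,0,0],[0,-0.8,0,0,0,0],[0,-0.6,0,0,0,0],[0,0,0,0,0,0],[0,0,0,0,0,0],[0,0,0,0,0,0]],
  ],
)

```text
clock: 19.6
ee_pos: [0.5131, 0.1602, 0.0394]
ee_rot: [0.442, 0.554, 0.442, -0.55]
contact_force: [0.2, -0.2, -0.3]
finger_gap: -0.001
```

```bash
cat >> h.py <<'E'
def latch(n):
    C,im,P=shot(n); hsv=cv2.cvtColor(im,cv2.COLOR_RGB2HSV).astype(int);z=P[...,2];e=jigf(P,O,A)
    roi=(abs(e[...,0])<.07)&(abs(e[...,1]-.08)<.06)
    m=roi&(z>.055)&(z<.064);print('z~60:',m.sum(),np.median(e[m],0),e[m].min(0),e[m].max(0)) if m.any() else print('no peg')
    m=roi&((hsv[...,0]<8)|(hsv[...,0]>172))&(hsv[...,1]>140)
    if m.any(): print('red',m.sum(),e[m].min(0),e[m].max(0),np.median(z[m]))
E
python3 -c "
from h import *
latch('w8')"
```

```text
t 19.6 tcp jig [-0.0397  0.0709] z 0.0394 yaw rel deg -0.5 toolx [ 0.005  0.004 -1.   ] F [ 0.2 -0.2 -0.3] gap -0.001
z~60: 431 [-0.03889678  0.07829526] [-0.05266512  0.07685879] [-0.02553596  0.08245193]
red 1539 [-0.02542075  0.04745071] [0.0208305  0.09620548] 0.029914156334207243
```

View pics/w8.png

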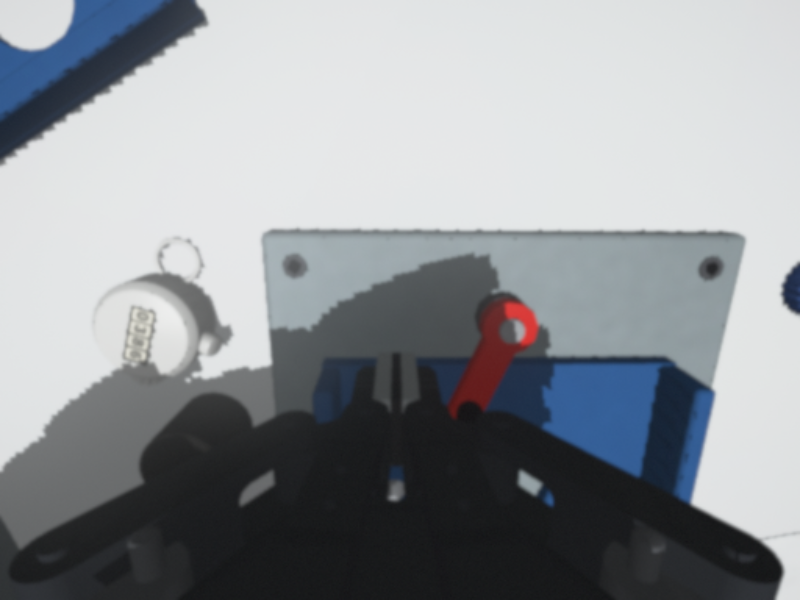

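The latch has turned to about 1.1 rad, with its peg at (468,410) and pivot at (512,330), and the fingers are free on its −x side. Now I'll move level with the peg and push along +x.

Call:
move_arm(
  increments=[
    [[0,0,0.7,0,0,0],[0,0,0.7,0,0,0],[0,0,0.6,0,0,0],[0,0.3,0,0,0,0],[0,0.4,0,0,0,0],[0,0.4,0,0,0,0],[0,0.4,0,0,0,0],[0,0.4,0,0,0,0]],
  ],
)

```text
clock: 20.65
ee_pos: [0.5248, 0.1331, 0.0388]
ee_rot: [-0.441, -0.552, -0.443, 0.552]
contact_force: [-3.0, -1.7, 1.3]
finger_gap: 0.003
```

Call:
move_arm(
  increments=[
    [[0,0.3,0,0,0,0],[0,0.3,0,0,0,0],[0,0.3,0,0,0,0],[0,0.2,0,0,0,0],[0,0.2,0,0,0,0],[0,0.1,0,0,0,0],[0,0,0,0,0,0],[0,0,0,0,0,0]],
  ],
)

```text
clock: 21.65
ee_pos: [0.532, 0.1311, 0.0383]
ee_rot: [-0.438, -0.547, -0.447, 0.556]
contact_force: [-4.0, -0.5, 1.4]
finger_gap: 0.001
```

```bash
python3 -c "
from h import *
latch('w9')"
```

```text
t 21.65 tcp jig [-0.015   0.0464] z 0.0383 yaw rel deg -0.42 toolx [-0.017  0.002 -1.   ] F [-4.  -0.5  1.4] gap 0.001
z~60: 752 [-0.00355828  0.05316349] [-0.02758393  0.04252348] [0.00993162 0.05825194]
red 1459 [-0.00493529  0.04587381] [0.014537   0.09577524] 0.029863981886800395
```

Call:
move_arm(
  increments=[
    [[0,0.4,0,0,0,0],[0,0.4,0,0,0,0],[0,0.4,0,0,0,0],[0,0.4,0,0,0,0],[0,0.4,0,0,0,0],[0,0.4,0,0,0,0],[0,0.4,0,0,0,0],[0,0.4,0,0,0,0]],
  ],
)

```text
clock: 22.7
ee_pos: [0.531, 0.1306, 0.0361]
ee_rot: [-0.426, -0.527, -0.464, 0.571]
contact_force: [-8.9, 0.8, 9.7]
finger_gap: 0.001
```

```bash
python3 -c "
from h import *
latch('w10')"
```

```text
t 22.7 tcp jig [-0.016   0.0457] z 0.0361 yaw rel deg 0.18 toolx [-0.083  0.004 -0.997] F [-8.9  0.8  9.7] gap 0.001
z~60: 778 [-0.00441661  0.05289339] [-0.02724259  0.04292172] [0.01020788 0.05774687]
red 1631 [-0.00516401  0.04563651] [0.01527213 0.09565797] 0.029881019158498723
```

The latch hasn't moved under a harder push, so it is at its stop. I'll retreat, go up and verify.

Call:
move_arm(
  increments=[
    [[0,-0.8,0,0,0,1.5],[0,-0.8,0,0,0,1.5],[0,-0.6,0,0,0,1],[-2,0,0,0,0,0],[-4,0,0,0,0,0],[-4,0,2,0,0,0],[-4,0,4,0,0,0],[-2,0,3,0,0,0]],
  ],
)

```text
clock: 23.75
ee_pos: [0.5055, 0.0509, 0.2086]
ee_rot: [0.452, 0.552, 0.441, -0.545]
contact_force: [0.5, -0.1, -0.8]
finger_gap: 0.0
```

```bash
python3 -c "
from h import *
latch('w11')
C=cam('wrist');P=cloud(C,np.load('w11.npz')['d']);e=jigf(P,O,A);z=P[...,2]
im=np.load('w11.npz')['im'];hsv=cv2.cvtColor(im,cv2.COLOR_RGB2HSV).astype(int)
m=((hsv[...,0]<8)|(hsv[...,0]>172))&(hsv[...,1]>140)&(abs(z-.03)<.004)
q=e[m];f=q[q[:,1]<.075];vx,vy,_,_=cv2.fitLine(f.astype(np.float32),2,0,.01,.01).ravel();print('bar dir',vx,vy,'ang',np.arctan2(-abs(vy),vx*np.sign(-vy)))
print('plate z',[np.median(z[(abs(e[...,0]-x)<.004)&(abs(e[...,1]-y)<.004)]).round(4) for x in(-.05,.055) for y in (-.03,.055)])"
```

```text
t 23.75 tcp jig [-0.0242 -0.0375] z 0.2086 yaw rel deg 0.46 toolx [ 0.017 -0.005 -1.   ] F [ 0.5 -0.1 -0.8] gap 0.0
z~60: 90 [0.00454167 0.04703081] [-0.00040806  0.04213521] [0.01011423 0.05196456]
red 382 [-0.00434699  0.03995699] [0.01351627 0.0912246 ] 0.02984003020163853
bar dir 0.13527144 0.99080855 ang -1.7064838
plate z [np.float64(0.295), np.float64(0.0215), np.float64(0.0218), np.float64(0.0217)]
```

View pics/w11.png

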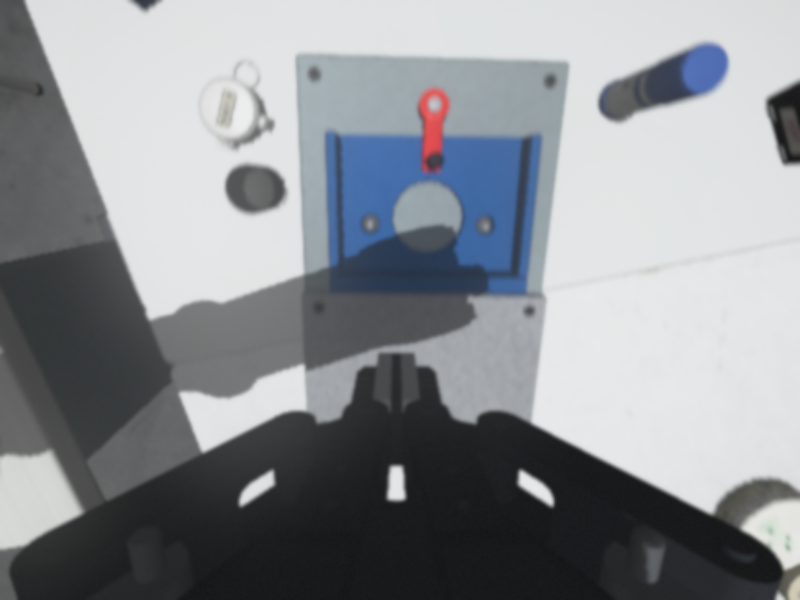

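The bar points straight down the jig, from pivot (434,102) to peg (433,160), over the plate's front edge. The pins show in both holes, and the cap, counter and glue stick look where they were. The arm was still settling during this shot, so I'll measure once more at rest.

Call:
move_arm(
  increments=[
    [[0,0,0,0,0,0],[0,0,0,0,0,0],[0,0,0,0,0,0],[0,0,0,0,0,0],[0,0,0,0,0,0],[0,0,0,0,0,0],[0,0,0,0,0,0],[0,0,0,0,0,0]],
  ],
)

```text
clock: 24.8
ee_pos: [0.5072, 0.0492, 0.2105]
ee_rot: [0.452, 0.553, 0.44, -0.544]
contact_force: [0.9, -0.7, 0.6]
finger_gap: 0.001
```

```bash
python3 -c "
from h import *
C,im,P=shot('w12');e=jigf(P,O,A);z=P[...,2];hsv=cv2.cvtColor(im,cv2.COLOR_RGB2HSV).astype(int)
Z=lambda x,y:np.nanmedian(z[(abs(e[...,0]-x)<.005)&(abs(e[...,1]-y)<.005)]).round(4)
print('plate z',Z(-.05,-.02),Z(.055,-.02),Z(-.05,.05),Z(.055,.05),'base',Z(-.05,.1),Z(.06,.1),Z(.09,.03),'ledge',Z(-.05,-.08),Z(.06,-.08))
m=((hsv[...,0]<8)|(hsv[...,0]>172))&(hsv[...,1]>140)&(abs(z-.03)<.004);q=e[m]
top=q[:,1].max();r=q[q[:,1]>top-.02];c=(r.min(0)+r.max(0))/2
k=(abs(e[...,0])<.05)&(abs(e[...,1]-.05)<.03)&(abs(z-.06)<.005);p=(e[k].min(0)+e[k].max(0))/2
d=p-np.array([c[0],top-.0105]);print('ring x',c,'peg',p,'latch ang',np.arctan2(-d[1],-d[0]))
s=512/800
from numpy import *
edge=[e[(abs(e[...,1]-y)<.003)&(abs(z-.012)<.004)][:,0] for y in (.1,.08)];print('base x',[(a.min(),a.max()) for a in edge])
"
```

```text
t 24.8 tcp jig [-0.0222 -0.0388] z 0.2105 yaw rel deg 0.3 toolx [ 0.021 -0.006 -1.   ] F [ 0.9 -0.7  0.6] gap 0.001
plate z 0.02 0.02 0.0199 0.0197 base 0.0117 0.0119 0.0121 ledge 0.0239 0.0239
ring x [0.00484942 0.08414058] peg [0.00471771 0.04772794] latch ang 1.567104139047136Traceback (most recent call last):
  File "<string>", line 12, in <module>
    edge=[e[(abs(e[...,1]-y)<.003)&(abs(z-.012)<.004)][:,0] for y in (.1,.08)];print('base x',[(a.min(),a.max()) for a in edge])
                 ~^^^^^^^
TypeError: 'float' object is not subscriptable
```

Plate top is 20 mm at all four spots, 8 mm above the base. The latch is at 1.567 rad and the robot is clear, so I'm handing in.

```bash
python3 -c "
from h import *
print(workorder.finish_job())"
```

```text
the job is handed in; nothing more can be done
None
```

The plate is seated flat over both pins, the latch is closed at its stop, and I handed the job in at about 25 s of the 72 s allowed.

**How it went:**
- I squared the plate by pushing its rear lip with the open fingertips.
- A sideways push with the shut fingers then shifted it about 8 mm along jig −x.
- I pushed it off the ledge until it dropped over the pins.
- For the latch, my first arc jammed partway at about 1.1 rad, pressing the peg with roughly 10 N. I backed off and finished it with a push along +x.

**Last checks, with the arm at rest:**
- **Plate:** its top reads 20 mm at four spots, against 12 mm for the base, so it is flat and fully down.
- **Latch:** it measured 1.567 rad and did not move when pushed harder.
- **Robot:** it is clear of everything, and the wrist force stayed at about 13 N or less in the readings after each move.
- **Bystanders:** the cap, counter and glue stick look unmoved in the last picture. I did not measure them or look again at the pump bottle and dropper, but the arm never went near those two.

**Checks that disagreed or failed:**
- The jig's x position differed by 3–5 mm between views, and its yaw by about 0.015 rad. I therefore aligned the plate using holes and pins (or ledge edges) seen in the same picture.
- A picture taken while the arm was still settling gave plate heights about 2 mm too high. One spot read 295 mm, which was clearly wrong. Fitting a line to the bar in that picture also gave a bad latch angle. The repeat at rest was clean.
- A final printout of the base edge positions crashed on a script error, so I don't have those numbers.

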